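Hold the nut hopper's spring shutter open at its mark

TASK

Open the shutter of the nut hopper for me: lift the keeper up off the two posts where it locks the shutter and lay it in the shallow rectangular tray. Then pull the shutter out by its upright handle until its pointer is level with the fin of the marker clipped on the rail, and finish while still holding the handle there, because the spring shuts it as soon as you let go. Leave the other things on the bench where they are.

Things in the scene. Friction and masses are not known exactly. Their poses are not given: they have to be found in the camera images.
- hopper: nut hopper bolted to the bench; origin on the bench, front towards its own -x, yaw up to 0.25 rad. Base plate 130 mm wide (y), 12 mm thick, x = -220 to +140 mm. Behind x = 0 a grey open box of nuts, 130 x 120 mm, 72 mm high. Guide rails at y = +-48 mm, tops 34 mm above the bench. In front of the box a ledge, top 42 mm above the bench, with the fixed post
- post_fixed (a point): top of the fixed upright steel post on the hopper's ledge, 12 mm thick, from 42 to 70 mm above the bench
- post_slide (a point): top of the like post on the shutter slide, 60 mm in front of the fixed post when shut; moves with the shutter
- shutter (a joint): travel of the steel shutter slide out of the hopper's front (along the hopper's -x), m: 0 shut, stop at 0.10. A spring shuts it: about 5 N to start it, about 11 N at 0.08; it slides shut when let go. The slide is 60 mm wide, top 29 mm above the bench; it carries a post, the handle and the pointer
- handle (a point): grip point of the shutter's handle, an upright black block 14 mm thick (hopper's x), 44 mm wide (y), from 29 to 95 mm above the bench, free all round; this point is on its middle, 75 mm above the bench; axes as the hopper's; moves with the shutter
- pointer (a point): the pointer: a small steel fin, 5 mm thick (x), 55 mm high above the bench, sticking out to the +y side of the slide and moving with it; this point is its outer top corner, middle of its thickness; axes as the hopper's
- mark (a point): the mark: inner top corner, middle of the 5 mm thickness, of the steel fin on the black marker clipped on the +y rail; 55 mm above the bench, axes as the hopper's. With the shutter shut it lies 45 to 80 mm ahead (hopper's -x) of the pointer, which varies. The pointer passes it with 3 mm to spare sideways
- keeper: the keeper: dark steel bar 96 (x) x 34 (y) x 8 mm with two 16 mm holes 60 mm apart and in the middle an upright grip 28 (x) x 12 mm (y), up to 58 mm above the underside; 0.13 to 0.21 kg. Origin: centre of the underside. At first it hangs over both posts, underside 42 mm above the bench, and locks the shutter (4 mm of play); it is off when lifted 28 mm
- keeper_mid (a point): centre of the keeper, 29 mm above its underside, in the upright grip, which is taken from above across its 12 mm (y); axes as the keeper's, at first as the hopper's
- tray: shallow open rectangular aluminium tray, fixed, 170 mm (x) x 130 mm (y) outside, 35 mm high, walls and floor 4 mm; stands to the left or the right of the hopper; origin at the centre of its underside
- tray_floor (a point): centre of the tray's inner floor, 4 mm above the bench, axes as the tray's (long side x)
- bowl: bystander: round open steel bowl, 140 mm across, 45 mm high, with nuts lying in it; stands at one side of the hopper, the tray at the other (which is which varies)
- bignut: bystander: large hexagon nut, 55 mm across flats, 29 mm high, lying flat to the left of the hopper
- bolt: bystander: large bolt standing on its 46 mm hexagon head, 104 mm high, shank 30 mm thick, to the right of the hopper
- cap: bystander: solid steel dome cap, 110 mm across, 53 mm high, farther out to the left
- flange: bystander: flat steel flange ring, 116 mm across, 14 mm high, farther out to the right
- carton: bystander: cardboard box 80 x 110 x 60 mm, far left corner
- wrench: bystander: steel wrench lying flat, far right corner
Things that resemble listed ones, but are neither listed nor needed, are in the scene too. What is shaped like the keeper but blue or orange is not meant.

How it is judged:
By the outcome, as a careful person would: the job done as asked, in the order asked, and still so for the second after the job is handed in, while the arm keeps its last pose, push and grip.
It also fails if it takes over 53 s, if anything falls off the work surface, if the arm or the gripper's body presses on something with over 40 N, if the wrist force passes 120 N, or if a joint passes its speed limit or range.

ROBOT

A 7-joint arm with a two-finger parallel gripper is mounted at the origin on the work surface. World frame = base frame: x ahead of the robot, y to its left, z up, the work surface at z = 0. Lengths are in m, angles in degrees, forces in N, time in s.
With the tool pointing down it reaches from about 0.425 to 0.875 m from the base axis. Payload 4.7 kg.
Tool frame: the origin (TCP) lies on the centre line of the jaws, within the pads' length; the fingertips stand env.nose_length ahead of it and the grasp point (between the pads) lies 8 mm behind it (env.nose_length is the distance from the TCP to the fingertips, in m); y points along the fingers, z is the direction in which the jaws open and shut, and the axes are right-handed (so a half turn about y gives the same grasp; the last joint's range is limited). The gripper opens to 87 mm and grips with 3 to 60 N. Pads are 19 mm wide; open, the fingers measure 117 mm over their backs; the gripper's body (75 mm by 190 mm) begins 51 mm behind the grasp point.
Start: joints at [-70.239, 18.392, -4.016, 83.108, 1.295, 78.541, -3.26], TCP at [0.211, 0.615, 0.234] pointing down, gripper open.
Joint ranges: [-163.93, 163.93], [-17.29, 119.83], [-79.2, 71.16], [3.27, 140.29], [-89.18, 269.18], [5.43, 117.66], [-154.24, 154.24]. Speed limits (degrees/s): [147.25, 147.25, 180, 180, 180, 180, 180].

INTERFACE

Orientations are given as [roll, pitch, yaw] about the fixed x, y, z axes, in that order (R = Rz(yaw) Ry(pitch) Rx(roll)).
In Python, from cell import env, read_camera, camera_info, job, models gives the robot as it stands.
- The arm moves only by the tool move_arm, never from a script. Its argument "moves" is a list of rows, each a list of 6 numbers: the shift along the tool's x, y, z in mm, then the turn, a rotation vector about the tool's x, y, z in degrees. In form: [[x, y, z, ax, ay, az], ...]. A call has 1 to 20 rows; each row is the pose to reach, as a shift and turn from the pose commanded when the call began, along the tool's axes at that moment; what a row does not reach only later rows make up. A row lasts 1/12 s, in which the tool goes at most 41.7 mm and 7.16 degrees, less where a joint would pass 70% of its speed; a pose out of reach is approached as far as the arm can. A call with a gripper value outside its range is refused whole. "claw" is the finger opening in mm, from 0 to 87, set as the call begins (left out, the last holds). The fingers move at their own pace and stop on an object; "newtons" is the grip in N (left out, the last holds). Time passes only in rows, so rows that repeat a pose let the fingers close. It gives the time, the measured TCP pose, the force and the opening at its end, in the units of the state.
- env.get_obs(): the state, without advancing time (a new reading comes with each control period).
- read_camera(name): name is "side" or "top" or "wrist"; returns (picture, depth): 420x560x3 uint8, red, green, blue; 420x560 float32, m along the optical axis (not along the pixel's ray), 0 where there is no reading.
- camera_info(name): a dict with "fx", "fy", "cx", "cy" (pixels), "distortion" ([k1, k2, p1, p2, k3] as OpenCV has them; the pictures are not rectified), "R" (3x3) and "t" (3): a world point X has camera coordinates R X + t. Camera axes: x right, y down, z forward; pixel columns grow to the right and rows downward; lengths in m; the calibration is good to about 2 mm. A picture is of the moment at which its call begins: read the wrist's pose just before it. camera_info takes no time and is no camera call; for the wrist camera it gives the pose at the moment of the call.
- job.sign_off(): hands the job in, once; it reports no verdict.
Trained networks look in the newest picture that a camera, given by its name, has taken for a name from the list of things; names that differ only in an ending like _2 or _b are one class to them, and where a whole thing is asked for, a point or a joint stands for the part that bears it (a point fixed in the world has none). Each returns a list of dicts, best first, with "score" (0 to 1); they miss things now and then, are a little off and sometimes report something else, mostly with a low value. They report only what shows in the picture. A call takes as long as a camera call. They do not tell look-alikes from the thing itself.
- models.spot_in(target, camera): "point" ([x, y, z] in m, in world coordinates, good to about 4 mm: the middle of the surface that is visible of it).
- models.cut_out(target, camera): "mask" (420x560 bool, what is visible of it).
The state is a dict: "time_s": time; "qpos": joint angles; "joint_velocities": joint speeds; "effort": joint torques, N m; "tool_pos": TCP position; "tool_rot": TCP orientation; "force": force on the tool from outside, world axes, zero at the start; "wrist_torque": the same for the moment, N m; "grip_width": finger opening in m.
Only numpy, scipy, OpenCV 4.12 (cv2) and the standard library are available. Lean on these libraries where they do the work, as an engineer would, in place of code of your own. Each camera call takes 0.05 s, during which the arm holds its last target.

## Working session

There is one attempt and no reset: what is moved stays moved. The work goes in short steps, Python scripts to look and compute and a tool call to move; the robot and the scene stay as the last step left them, time stands still between calls to the robot, and variables do not carry over. Pictures are saved under pics/ and viewed, and the job is handed in when it is done.

Besides the shell and the picture viewer there is one more tool, called after "Call:" by a JSON object that holds its "api" and its "payload", one argument or row to a line. move_arm: Moves the arm, as the interface text tells. Its arguments: {"type":"object","properties":{"moves":{"type":"array","items":{"type":"array","items":{"type":"number"}}},"claw":{"type":"number"},"newtons":{"type":"number"}},"required":["moves"]}

```bash
mkdir -p pics; ls; cat > h.py <<'E'
import numpy as np, cv2
from cell import env, read_camera, camera_info, job, models
def snap(cam,fn=None):
    ci=camera_info(cam); p,d=read_camera(cam)
    if fn: cv2.imwrite('pics/'+fn,p[:,:,::-1])
    return p,d,ci
def K(ci): return np.array([[ci['fx'],0,ci['cx']],[0,ci['fy'],ci['cy']],[0,0,1.]])
def cloud(d,ci):
    h,w=d.shape; u,v=np.meshgrid(np.arange(w),np.arange(h))
    uv=np.stack([u,v],-1).reshape(-1,1,2).astype(np.float64)
    n=cv2.undistortPoints(uv,K(ci),np.array(ci['distortion'])).reshape(h,w,2)
    P=np.dstack([n[...,0]*d,n[...,1]*d,d])
    W=(P-np.array(ci['t']))@np.array(ci['R'])
    W[d<=0]=np.nan
    return W
def proj(X,ci):
    r,_=cv2.Rodrigues(np.array(ci['R'],float))
    return cv2.projectPoints(np.array(X,float).reshape(-1,1,3),r,np.array(ci['t'],float),K(ci),np.array(ci['distortion']))[0].reshape(-1,2)
E
python3 - <<'E'
from h import *
o=env.get_obs()
for k in o: print(k,np.round(o[k],4))
print(env.nose_length)
for c in('top','side','wrist'):
    p,d,ci=snap(c,c+'0.png'); np.save(c+'0.npy',d)
    print(c,-np.array(ci['R']).T@np.array(ci['t']))
E
```

```text
pics
time_s 0.0
qpos [-70.24    18.4384  -4.0144  83.1767   1.2949  78.5409  -3.2607]
joint_velocities [ 0.0211  0.0107  0.0905  0.01   -0.0006  0.0069 -0.0476]
effort [ 1.00000e-04 -4.91263e+01 -4.03700e-01 -3.12529e+01 -6.39000e-02
  4.33000e-02  1.00000e-04]
tool_pos [0.211  0.6142 0.2325]
tool_rot [-9.01108e+01 -6.10000e-03 -1.89520e+01]
force [-0.2826  0.025   0.2049]
wrist_torque [-0.002   0.0929 -0.0545]
grip_width 0.087
0.011
top [ 0.32213632 -0.00685136  1.31156931]
side [0.51739949 0.93192842 0.61458102]
wrist [0.14393384 0.63693279 0.3834831 ]
```

View pics/top0.png

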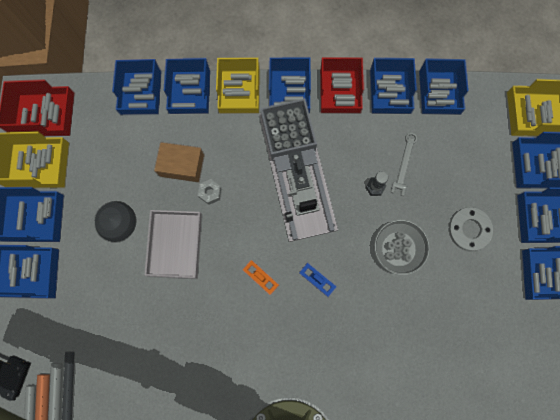

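View pics/side0.png

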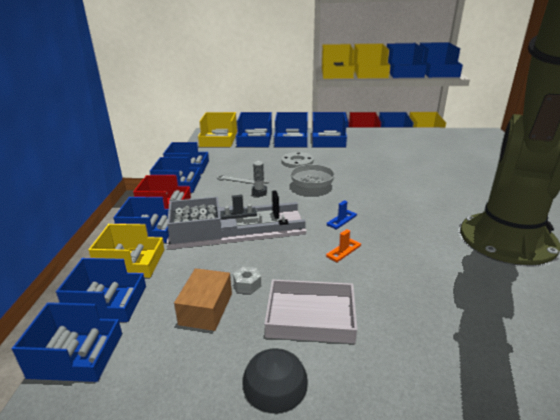

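View pics/wrist0.png

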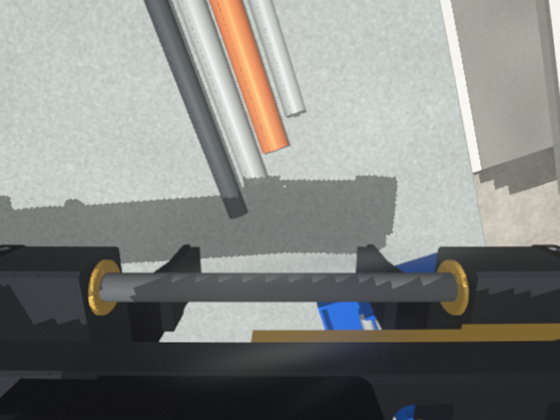

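The top view shows the hopper at about px (300,170), the tray at (173,244), the bowl at (400,247), and the blue and orange look-alikes at (318,280) and (260,277). Next I measure the hopper, keeper, handle and tray.

```bash
python3 - <<'E'
from h import *
for c in('top','side'):
    snap(c)
    for t in ('hopper','keeper','keeper_mid','handle','pointer','mark','post_fixed','post_slide','tray','tray_floor'):
        try: r=models.spot_in(t,c)
        except Exception as e: print(t,e); continue
        print(c,t,[(np.round(q['point'],3).tolist(),round(q['score'],2)) for q in r[:3]])
p,d,ci=snap('top')
W=cloud(d,ci)
cv2.imwrite('pics/topz.png',cv2.resize(p[90:250,240:350,::-1],None,fx=5,fy=5,interpolation=cv2.INTER_CUBIC)[:,:])
# tray: z between 25 and 45mm region
def sel(u0,u1,v0,v1,z0,z1):
    S=W[v0:v1,u0:u1].reshape(-1,3); return S[(S[:,2]>z0)&(S[:,2]<z1)]
for n,a in (('tray',(135,210,200,290,.022,.045)),('box',(255,325,95,165,.066,.08)),('keepgrip',(280,320,140,200,.085,.11)),('handle',(285,325,185,220,.085,.11)),('rails',(260,350,150,250,.03,.038))):
    S=sel(*a); 
    if len(S)<5: print(n,len(S)); continue
    r=cv2.minAreaRect(S[:,:2].astype(np.float32)*1000); print(n,len(S),S.mean(0).round(4),r)
E
```

```text
top hopper [([0.693, -0.016, 0.043], 0.57)]
top keeper [([0.411, -0.075, 0.007], 0.95), ([0.412, 0.072, 0.007], 0.93), ([0.683, -0.024, 0.048], 0.81)]
top keeper_mid [([0.41, -0.072, 0.008], 0.91), ([0.691, -0.02, 0.05], 0.87), ([0.414, 0.076, 0.004], 0.67)]
top handle [([0.627, -0.039, 0.032], 0.84), ([0.556, 0.447, 0.04], 0.19)]
top pointer [([0.625, -0.032, 0.027], 0.78)]
top mark [([0.562, 0.004, 0.04], 0.58)]
top post_fixed [([0.697, -0.023, 0.037], 0.74), ([0.542, -0.475, 0.01], 0.66)]
top post_slide [([0.628, -0.034, 0.03], 0.9)]
top tray [([0.5, 0.302, 0.003], 0.58)]
top tray_floor [([0.5, 0.3, 0.004], 0.72)]
side hopper [([0.73, 0.012, 0.035], 0.57)]
side keeper [([0.688, -0.015, 0.048], 0.62), ([0.42, 0.087, 0.008], 0.6), ([0.412, -0.064, 0.004], 0.6)]
side keeper_mid [([0.687, -0.018, 0.051], 0.93), ([0.413, -0.064, 0.008], 0.63), ([0.655, -0.212, 0.044], 0.54)]
side handle [([0.62, -0.023, 0.035], 0.8)]
side pointer [([0.62, -0.023, 0.037], 0.56)]
side mark []
side post_fixed [([0.727, 0.013, 0.036], 0.77)]
side post_slide [([0.621, -0.026, 0.034], 0.96)]
side tray [([0.497, 0.296, 0.003], 0.8)]
side tray_floor [([0.497, 0.295, 0.007], 0.23), ([0.622, -0.023, 0.037], 0.17)]
tray 572 [0.5033 0.2983 0.0332] ((514.4786987304688, 290.6568908691406), (153.90077209472656, 204.0445556640625), 86.88256072998047)
box 519 [0.7958 0.004  0.0715] ((781.81689453125, -0.21596527099609375), (169.61439514160156, 121.02413177490234), 13.445825576782227)
keepgrip 65 [ 0.6828 -0.0245  0.0983] ((649.8706665039062, -37.307884216308594), (110.52452087402344, 14.281269073486328), 20.482688903808594)
handle 110 [ 0.5894 -0.045   0.0947] ((590.0907592773438, -45.00788116455078), (14.217297554016113, 43.81034851074219), 13.206840515136719)
rails 776 [ 0.6216 -0.0386  0.0339] ((639.1475830078125, -30.53089141845703), (240.13087463378906, 115.11727905273438), 12.823006629943848)
```

```bash
python3 -c "
import cv2;p=cv2.imread('pics/topz.png');print(p.shape);cv2.imwrite('pics/topz2.png',p[:600]);p=cv2.imread('pics/side0.png');cv2.imwrite('pics/sidez.png',cv2.resize(p[170:260,155:325],None,fx=4.5,fy=4.5,interpolation=cv2.INTER_CUBIC))"
```

```text
(800, 550, 3)
```

View pics/topz2.png

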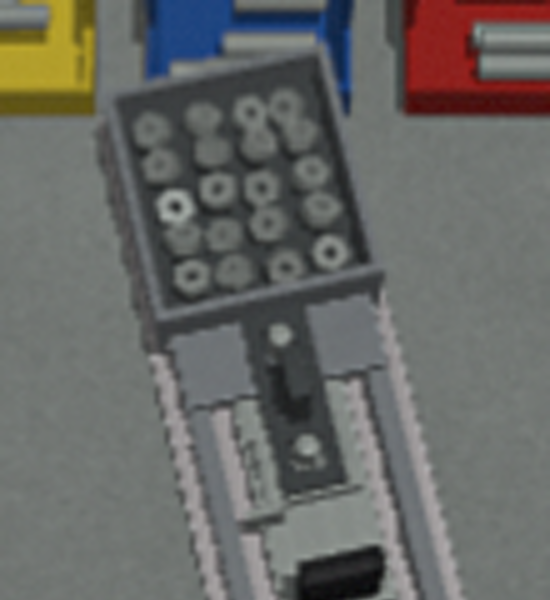

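View pics/sidez.png

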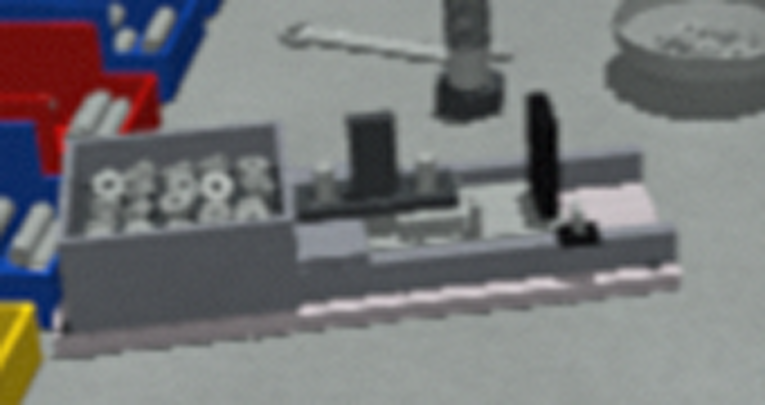

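The keeper is seated on both posts. The handle is the black block, and the marker sits on the +y rail near (577,225) in the side zoom. Now I refine the positions.

```bash
python3 - <<'E'
from h import *
clouds=[]
for c in('top','side'):
    p,d,ci=snap(c); W=cloud(d,ci).reshape(-1,3); W=W[~np.isnan(W[:,0])]; clouds.append(W)
def rep(n,cx,cy,rx,ry,z0,z1):
    for c,W in zip(('top','side'),clouds):
        S=W[(abs(W[:,0]-cx)<rx)&(abs(W[:,1]-cy)<ry)&(W[:,2]>z0)&(W[:,2]<z1)]
        if len(S)<4: print(n,c,len(S)); continue
        r=cv2.minAreaRect(S[:,:2].astype(np.float32)*1000); print(n,c,len(S),S.mean(0).round(4),S[:,2].max().round(4),[np.round(q,1).tolist() for q in r])
rep('grip',.69,-.022,.035,.03,.09,.11)
rep('gripmid',.69,-.022,.035,.03,.075,.11)
rep('handle',.59,-.045,.02,.04,.09,.1)
rep('box',.81,0,.1,.1,.066,.076)
rep('tray',.5,.3,.105,.072,.026,.042)
rep('traybig',.5,.3,.12,.09,.026,.037)
rep('bar',.69,-.022,.06,.06,.045,.054)
rep('fins',.58,.0,.06,.03,.042,.06)
E
```

```text
grip top 58 [ 0.6878 -0.0225  0.1   ] 0.1051 [[688.3, -22.9], [27.2, 12.3], 13.6]
grip side 59 [ 0.689  -0.0194  0.0974] 0.1034 [[688.4, -20.1], [26.5, 13.8], 3.9]
gripmid top 74 [ 0.6864 -0.0224  0.0961] 0.1051 [[687.2, -23.0], [55.0, 12.4], 13.1]
gripmid side 116 [ 0.689  -0.0184  0.0902] 0.1034 [[688.8, -19.4], [27.5, 15.3], 3.9]
handle top 103 [ 0.5895 -0.0447  0.0954] 0.0999 [[590.0, -44.8], [15.0, 44.2], 17.3]
handle side 50 [ 0.5914 -0.0395  0.0952] 0.0984 [[592.4, -43.3], [14.1, 43.7], 11.1]
box top 477 [0.8014 0.0027 0.0714] 0.076 [[809.7, -2.7], [197.0, 174.4], 0.8]
box side 531 [0.809 0.011 0.071] 0.076 [[811.3, 3.2], [177.3, 196.6], 89.8]
tray top 505 [0.4999 0.3002 0.0344] 0.042 [[497.8, 299.2], [133.8, 171.8], 88.1]
tray side 1202 [0.4978 0.3084 0.0334] 0.0403 [[498.7, 299.8], [134.2, 171.8], 88.3]
traybig top 410 [0.5089 0.2952 0.0328] 0.037 [[518.4, 291.3], [150.7, 211.5], 86.8]
traybig side 1014 [0.5023 0.3043 0.0323] 0.037 [[517.2, 290.7], [151.0, 209.7], 88.0]
bar top 447 [ 0.6945 -0.019   0.0493] 0.054 [[691.6, -14.9], [113.6, 103.8], 0.4]
bar side 256 [ 0.69   -0.0145  0.05  ] 0.0539 [[691.9, -6.4], [92.3, 121.9], 83.5]
fins top 87 [ 0.5962 -0.0052  0.0488] 0.06 [[597.2, -7.3], [84.1, 43.4], 2.3]
fins side 93 [ 0.5924 -0.0079  0.0493] 0.0593 [[597.7, -11.0], [42.0, 84.4], 76.8]
```

```bash
cat >> h.py <<'E'
from scipy.spatial.transform import Rotation as Ro
def pose():
    o=env.get_obs(); return np.array(o['tool_pos']),Ro.from_euler('xyz',o['tool_rot'],degrees=True)
def to(target,yaw):
    p,R=pose(); T=Ro.from_euler('xyz',[-90,0,yaw],degrees=True)
    print('shift mm',(R.inv().apply(np.array(target)-p)*1000).round(1),'rotvec',(R.inv()*T).as_rotvec(degrees=True).round(2))
E
python3 - <<'E'
from h import *
to([.6885,-.0225,.20],13)
E
```

```text
shift mm [ 658.5   33.6 -447.6] rotvec [ -0.   -31.96   0.  ]
```

Call:
{"api": "move_arm", "payload": {
  "moves": [
    [658.5, 33, -447.6, 0, -32, 0],
    [658.5, 33, -447.6, 0, -32, 0],
    [658.5, 33, -447.6, 0, -32, 0],
    [658.5, 33, -447.6, 0, -32, 0],
    [658.5, 33, -447.6, 0, -32, 0],
    [658.5, 33, -447.6, 0, -32, 0],
    [658.5, 33, -447.6, 0, -32, 0],
    [658.5, 33, -447.6, 0, -32, 0],
    [658.5, 33, -447.6, 0, -32, 0],
    [658.5, 33, -447.6, 0, -32, 0],
    [658.5, 33, -447.6, 0, -32, 0],
    [658.5, 33, -447.6, 0, -32, 0],
    [658.5, 33, -447.6, 0, -32, 0],
    [658.5, 33, -447.6, 0, -32, 0],
    [658.5, 33, -447.6, 0, -32, 0],
    [658.5, 33, -447.6, 0, -32, 0],
    [658.5, 33, -447.6, 0, -32, 0],
    [658.5, 33, -447.6, 0, -32, 0],
    [658.5, 33, -447.6, 0, -32, 0],
    [658.5, 33, -447.6, 0, -32, 0]
  ],
  "claw": 60
}}

```text
time_s: 3.07
tool_pos: [0.6906, -0.0316, 0.1998]
tool_rot: [-90.4, 0.0, 12.6]
force: [-1.5, -0.9, 0.0]
grip_width: 0.0601
```

```bash
python3 - <<'E'
from h import *
print(pose()[0],env.get_obs()['tool_rot'],env.get_obs()['qpos'])
to([.6885,-.0225,.20],13)
E
```

```text
[ 0.6906155  -0.0316286   0.19975221] [-9.03592924e+01  1.87333620e-02  1.25570766e+01] [-15.59904464  25.03977847  21.86558785  79.97869413  -8.96421537
  76.65359388 109.01035658]
shift mm [-0.1 -0.3  9.4] rotvec [ 0.36 -0.44 -0.02]
```

Call:
{"api": "move_arm", "payload": {
  "moves": [
    [0, 0, 0, 0, 0, 0],
    [0, 0, 0, 0, 0, 0],
    [0, 0, 0, 0, 0, 0]
  ]
}}

```text
time_s: 3.32
tool_pos: [0.6882, -0.0203, 0.2005]
tool_rot: [-89.9, 0.0, 13.2]
force: [0.1, 0.5, -0.8]
grip_width: 0.0599
```

```bash
python3 - <<'E'
from h import *
print(pose()[0],env.get_obs()['tool_rot'])
to([.6885,-.0225,.20],13)
p,d,ci=snap('wrist','w1.png')
W=cloud(d,ci).reshape(-1,3)
S=W[(abs(W[:,0]-.688)<.03)&(abs(W[:,1]+.022)<.03)&(W[:,2]>.09)&(W[:,2]<.11)]
print(len(S), S.mean(0),cv2.minAreaRect(S[:,:2].astype(np.float32)*1000))
S=W[(abs(W[:,0]-.59)<.04)&(abs(W[:,1]+.045)<.04)&(W[:,2]>.09)&(W[:,2]<.11)]
if len(S)>5: print(len(S), S.mean(0),cv2.minAreaRect(S[:,:2].astype(np.float32)*1000))
E
```

```text
[ 0.68818786 -0.02025786  0.20053654] [-8.99028923e+01  9.42577618e-04  1.31680089e+01]
shift mm [-0.2  0.5 -2.3] rotvec [-0.1   0.17 -0.  ]
484 [ 0.68737135 -0.02380143  0.099234  ] ((688.483642578125, -23.738229751586914), (27.25277328491211, 11.853845596313477), 13.158003807067871)
1080 [ 0.59114954 -0.04623273  0.09423333] ((590.9115600585938, -46.34929656982422), (14.283788681030273, 42.23475646972656), 13.26461124420166)
```

View pics/w1.png

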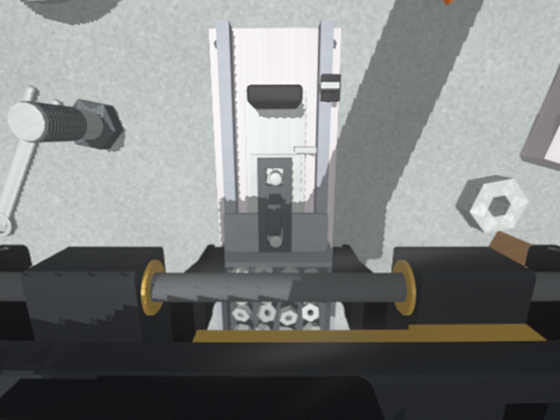

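The wrist view shows the keeper grip at (275,215), the handle at (275,96), the pointer at (305,150) and the marker at (330,88). The yaw is 13.2°. Descending on the keeper.

Call:
{"api": "move_arm", "payload": {
  "moves": [
    [-0.5, 40, -2.8, 0, 0, 0],
    [-0.5, 80, -2.8, 0, 0, 0],
    [-0.5, 110, -2.8, 0, 0, 0],
    [-0.5, 130, -2.8, 0, 0, 0],
    [-0.5, 130, -2.8, 0, 0, 0],
    [-0.5, 130, -2.8, 0, 0, 0],
    [-0.5, 130, -2.8, 0, 0, 0]
  ]
}}

```text
time_s: 3.95
tool_pos: [0.6899, -0.0241, 0.0728]
tool_rot: [-90.0, -0.2, 13.1]
force: [0.1, -0.0, 0.5]
grip_width: 0.0599
```

Call:
{"api": "move_arm", "payload": {
  "moves": [
    [0, 0, 0, 0, 0, 0],
    [0, 0, 0, 0, 0, 0],
    [0, 0, 0, 0, 0, 0],
    [0, 0, 0, 0, 0, 0],
    [0, 0, 0, 0, 0, 0],
    [0, 0, 0, 0, 0, 0],
    [0, 0, 0, 0, 0, 0],
    [0, 0, 0, 0, 0, 0]
  ],
  "claw": 5,
  "newtons": 30
}}

```text
time_s: 4.62
tool_pos: [0.6887, -0.0253, 0.0705]
tool_rot: [-90.0, 0.0, 13.0]
force: [0.2, 2.0, 2.8]
grip_width: 0.0148
```

Call:
{"api": "move_arm", "payload": {
  "moves": [
    [0, 0, 0, 0, 0, 0],
    [0, 0, 0, 0, 0, 0],
    [0, 0, 0, 0, 0, 0]
  ]
}}

```text
time_s: 4.87
tool_pos: [0.6886, -0.025, 0.0705]
tool_rot: [-90.0, 0.0, 13.1]
force: [-0.5, 0.7, 0.7]
grip_width: 0.0116
```

Call:
{"api": "move_arm", "payload": {
  "moves": [
    [0, -8, 0, 0, 0, 0],
    [0, -16, 0, 0, 0, 0],
    [0, -24, 0, 0, 0, 0],
    [0, -32, 0, 0, 0, 0],
    [0, -42, 0, 0, 0, 0],
    [0, -60, 0, 0, 0, 0],
    [0, -80, 0, 0, 0, 0],
    [0, -100, 0, 0, 0, 0],
    [0, -100, 0, 0, 0, 0],
    [0, -100, 0, 0, 0, 0],
    [0, -100, 0, 0, 0, 0]
  ]
}}

```text
time_s: 5.78
tool_pos: [0.6882, -0.0254, 0.1698]
tool_rot: [-90.0, 0.1, 13.0]
force: [-0.1, -0.3, -2.3]
grip_width: 0.012
```

```bash
python3 - <<'E'
from h import *
to([.498,.2995,.17],-1.8)
p,d,ci=snap('wrist','w2.png'); np.save('w2.npy',d)
p,d,ci=snap('side','s2.png')
E
```

```text
shift mm [-112.    -0.   359.4] rotvec [-1.000e-02  1.483e+01 -6.000e-02]
```

View pics/w2.png

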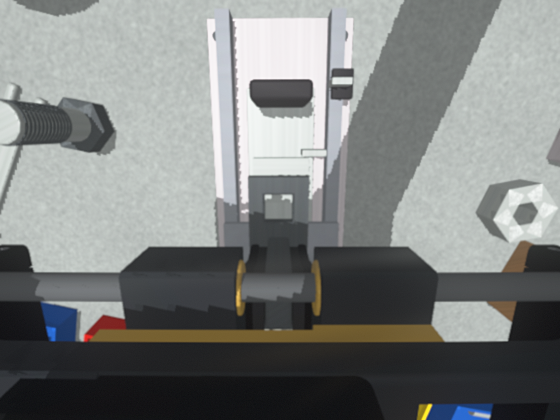

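View pics/s2.png

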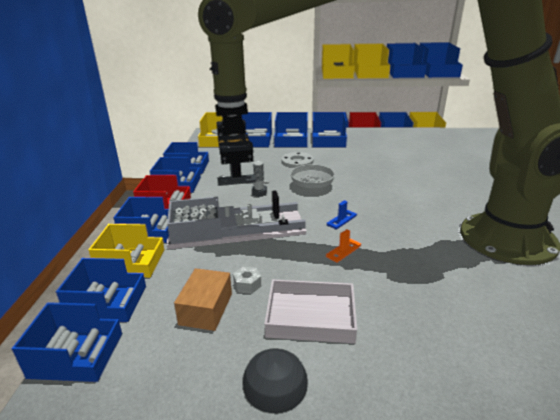

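The keeper is clear of the posts and held level (side view about (237,180)). Carrying it to the tray.

Call:
{"api": "move_arm", "payload": {
  "moves": [
    [-8, 0, 27, 0, 2, 0],
    [-18, 0, 58, 0, 4, 0],
    [-29, 0, 92, 0, 6, 0],
    [-40, 0, 128, 0, 8, 0],
    [-51, 0, 164, 0, 10, 0],
    [-62, 0, 200, 0, 12, 0],
    [-73, 0, 235, 0, 14, 0],
    [-84, 0, 270, 0, 14.8, 0],
    [-94, 0, 300, 0, 14.8, 0],
    [-102, 0, 327, 0, 14.8, 0],
    [-108, 0, 347, 0, 14.8, 0],
    [-112, 0, 359, 0, 14.8, 0],
    [-112, 0, 359, 0, 14.8, 0],
    [-112, 0, 359, 0, 14.8, 0],
    [-112, 0, 359, 0, 14.8, 0]
  ]
}}

```text
time_s: 7.13
tool_pos: [0.4998, 0.2968, 0.1702]
tool_rot: [-90.1, -0.0, -1.9]
force: [0.3, -0.1, -1.4]
grip_width: 0.0117
```

Call:
{"api": "move_arm", "payload": {
  "moves": [
    [0, 30, 0, 0, 0, 0],
    [0, 60, 0, 0, 0, 0],
    [0, 85, 0, 0, 0, 0],
    [0, 105, 0, 0, 0, 0],
    [0, 115, 0, 0, 0, 0],
    [0, 121, 0, 0, 0, 0],
    [0, 126, 0, 0, 0, 0],
    [0, 126, 0, 0, 0, 0],
    [0, 126, 0, 0, 0, 0]
  ]
}}

```text
time_s: 7.88
tool_pos: [0.4995, 0.2993, 0.0456]
tool_rot: [-89.9, -0.1, -1.8]
force: [0.5, 0.3, -1.2]
grip_width: 0.0117
```

Call:
{"api": "move_arm", "payload": {
  "moves": [
    [0, 3, 0, 0, 0, 0],
    [0, 6, 0, 0, 0, 0],
    [0, 9, 0, 0, 0, 0],
    [0, 11, 0, 0, 0, 0],
    [0, 12, 0, 0, 0, 0],
    [0, 12, 0, 0, 0, 0],
    [0, 12, 0, 0, 0, 0],
    [0, 12, 0, 0, 0, 0]
  ]
}}

```text
time_s: 8.55
tool_pos: [0.4986, 0.2992, 0.0326]
tool_rot: [-90.0, -0.0, -1.7]
force: [-0.2, -0.3, -2.8]
grip_width: 0.0121
```

Call:
{"api": "move_arm", "payload": {
  "moves": [
    [0, 1, 0, 0, 0, 0],
    [0, 1, 0, 0, 0, 0],
    [0, 2, 0, 0, 0, 0],
    [0, 2, 0, 0, 0, 0],
    [0, 2, 0, 0, 0, 0]
  ]
}}

```text
time_s: 8.97
tool_pos: [0.4987, 0.2993, 0.0324]
tool_rot: [-90.0, 0.0, -1.8]
force: [-3.6, -2.8, 10.0]
grip_width: 0.0117
```

Contact with the floor (10 N). Releasing.

Call:
{"api": "move_arm", "payload": {
  "moves": [
    [0, -1, 0, 0, 0, 0],
    [0, -1, 0, 0, 0, 0],
    [0, -1, 0, 0, 0, 0],
    [0, -1, 0, 0, 0, 0],
    [0, -1, 0, 0, 0, 0],
    [0, -1, 0, 0, 0, 0]
  ],
  "claw": 50
}}

```text
time_s: 9.47
tool_pos: [0.4985, 0.2991, 0.0314]
tool_rot: [-90.0, 0.0, -1.8]
force: [-0.5, -0.9, 1.3]
grip_width: 0.0438
```

Call:
{"api": "move_arm", "payload": {
  "moves": [
    [0, -15, 0, 0, 0, 0],
    [0, -40, 0, 0, 0, 0],
    [0, -80, 0, 0, 0, 0],
    [0, -120, 0, 0, 0, 0],
    [0, -147, 0, 0, 0, 0],
    [0, -147, 0, 0, 0, 0],
    [0, -147, 0, 0, 0, 0],
    [0, -147, 0, 0, 0, 0]
  ]
}}

```text
time_s: 10.13
tool_pos: [0.4981, 0.2989, 0.1777]
tool_rot: [-90.0, 0.1, -1.8]
force: [-0.3, 0.4, -0.5]
grip_width: 0.0501
```

```bash
python3 - <<'E'
from h import *
p,d,ci=snap('side','s3.png')
W=cloud(d,ci).reshape(-1,3)
S=W[(abs(W[:,0]-.5)<.05)&(abs(W[:,1]-.3)<.05)&(W[:,2]>.055)&(W[:,2]<.07)]
if len(S)>5: print(len(S), S.mean(0),S[:,2].max(),cv2.minAreaRect(S[:,:2].astype(np.float32)*1000))
yaw=13.2
to([.5905,-.0455,.20],yaw-90)
E
```

```text
105 [0.50060489 0.30224559 0.06149579] 0.06601010637921405 ((500.539306640625, 300.1227722167969), (13.345907211303711, 27.29716682434082), 87.69142150878906)
shift mm [ 103.2  -22.7 -341.2] rotvec [ 1.600e-01  7.505e+01 -4.000e-02]
```

View pics/s3.png

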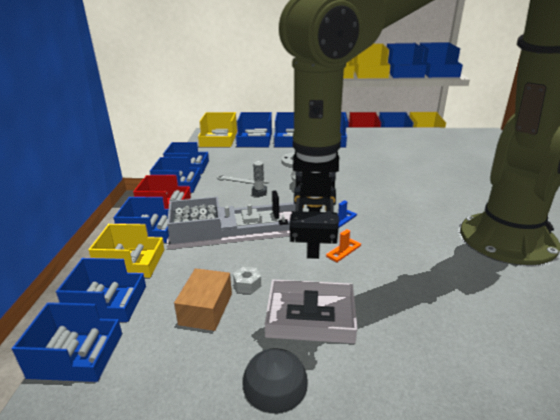

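The keeper lies flat in the tray at (310,305), with its grip top at 62 mm as expected. Moving over the handle.

Call:
{"api": "move_arm", "payload": {
  "moves": [
    [8, -22, -28, 0, 7, 0],
    [18, -22, -60, 0, 14, 0],
    [28, -22, -94, 0, 21, 0],
    [39, -22, -130, 0, 28, 0],
    [50, -22, -166, 0, 35, 0],
    [61, -22, -202, 0, 42, 0],
    [71, -22, -236, 0, 49, 0],
    [80, -22, -266, 0, 56, 0],
    [89, -22, -294, 0, 63, 0],
    [96, -22, -317, 0, 70, 0],
    [101, -22, -333, 0, 75, 0],
    [103, -22, -341, 0, 75, 0],
    [103, -22, -341, 0, 75, 0],
    [103, -22, -341, 0, 75, 0],
    [103, -22, -341, 0, 75, 0],
    [103, -22, -341, 0, 75, 0]
  ]
}}

```text
time_s: 11.52
tool_pos: [0.5909, -0.0428, 0.2002]
tool_rot: [-90.0, 0.1, -76.5]
force: [1.0, -0.2, 0.6]
grip_width: 0.0496
```

```bash
python3 - <<'E'
from h import *
p,d,ci=snap('wrist','w4.png')
W=cloud(d,ci).reshape(-1,3)
S=W[(abs(W[:,0]-.59)<.04)&(abs(W[:,1]+.045)<.04)&(W[:,2]>.09)&(W[:,2]<.11)]
if len(S)>5: print(len(S), S.mean(0),cv2.minAreaRect(S[:,:2].astype(np.float32)*1000))
p,d,ci=snap('top')
W=cloud(d,ci).reshape(-1,3)
print(pose()[0])
to([.5905,-.0455,.067],-76.8)
E
```

```text
772 [ 0.59114716 -0.04530152  0.09444294] ((591.2853393554688, -46.129268646240234), (13.157039642333984, 43.517295837402344), 13.71182918548584)
[ 0.59100587 -0.04332493  0.20048317]
shift mm [  2.1 133.5  -1. ] rotvec [-0.    0.2  -0.04]
```

View pics/w4.png

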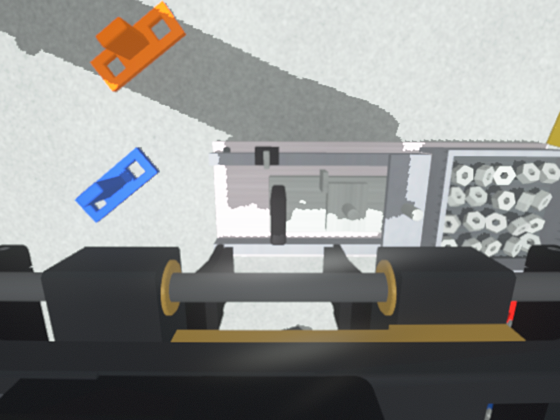

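```bash
cat >> h.py <<'E'
def ray(u,v,z,ci):
    n=cv2.undistortPoints(np.array([[[u,v]]],float),K(ci),np.array(ci['distortion'])).ravel()
    R=np.array(ci['R']);t=np.array(ci['t']);C=-R.T@t;D=R.T@np.array([n[0],n[1],1]);return C+D*(z-C[2])/D[2]
E
python3 - <<'E'
from h import *
p,d,ci=snap('wrist'); print(ci['fx'])
np.save('w4p.npy',p);np.save('w4d.npy',d)
W=cloud(d,ci)
cv2.imwrite('pics/w4z.png',cv2.resize(p[135:215,240:345,::-1],None,fx=7,fy=7,interpolation=cv2.INTER_NEAREST))
Z=(W[...,2]*1000)
for v in (152,156,160,164,170,174,178,182,186): print(v,np.nan_to_num(Z[v,256:276]).round(0).astype(int), np.nan_to_num(Z[v,314:332]).round(0).astype(int))
E
```

```text
312.51100931579094
152 [41 41 41 40 40 41 41 41 55 55 54 56 54 49 41 42 40 41 41 40] [17 19 18 19 18 17 18 19 18 19 17 20 19 19 18 17 18 17]
156 [42 40 42 41 40 42 41 40 55 56 56 54 54 49 41 41 41 41 41 40] [33 33 34 33 34 34 33 34 33 33 36 33 35 33 34 34 33 33]
160 [40 40 42 41 42 41 41 40 55 55 54 54 55 50 41 41 41 41 42 42] [34 35 35 33 34 34 34 33 33 34 35 35 34 32 35 34 33 33]
164 [40 40 41 41 41 41 41 42 55 55 56 55 55 50 40 41 41 40 41 40] [33 34 34 34 34 34 33 34 35 33 35 34 35 32 35 34 34 35]
170 [13 12 12 12 11 12 13 12 11 11 13 12 14 12 12 13 12 12 13 13] [12 12 12 12 12 12 32 38 43 42 43 43 44 11 12 11 13 13]
174 [10 12 12 11 13 11 12 12 12 13 11 12 12 13 14 12 12 11 11 12] [12 12 14 12 11 12 32 41 48 54 55 54 54 54 54 13 13 12]
178 [12 12 14 12 12 12 12 13 13 10 11 11 11 29 29 28 29 29 29 30] [29 28 29 28 28 28 33 41 47 54 56 55 54 53 54 29 28 29]
182 [12 11 12 12 13 12 13 11 11 12 12 12 11 29 29 29 28 28 29 28] [27 29 28 28 29 28 35 43 50 55 55 54 56 55 54 35 36 34]
186 [11 11 12 11 12 13 11 11 11 12 13 12 12 29 29 30 29 40 41 41] [28 29 30  0 28 30 36 42 49 56 54 55 57 54 39 41 43 41]
```

View pics/w4z.png

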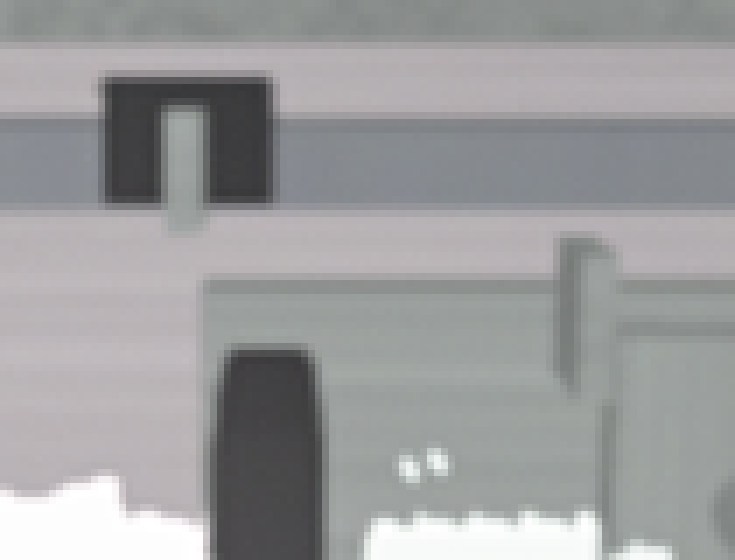

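```bash
cat > meas.py <<'E'
from h import *
def meas(fn=None,boxm=None,yaw=13.2):
    p,d,ci=snap('wrist',fn)
    W=cloud(d,ci); h=np.deg2rad(yaw); ex=np.array([np.cos(h),np.sin(h)]); ey=np.array([-np.sin(h),np.cos(h)])
    X=W[...,:2]@ex; Y=W[...,:2]@ey
    return p,d,ci,W,X*1000,Y*1000
E
python3 - <<'E'
from meas import *
p,d,ci,W,X,Y=meas()
Z=W[...,2]*1000
def fin(v0,v1,u0,u1):
    m=np.zeros(Z.shape,bool); m[v0:v1,u0:u1]=True; m&=(Z>52.)&(Z<59)
    print(m.sum(), 'x', X[m].mean(), X[m].min(),X[m].max(),'y',Y[m].min(),Y[m].max(),'per-row extents',np.mean([ (X[v][m[v]].max()-X[v][m[v]].min()) for v in range(v0,v1) if m[v].any()]))
    rows=[v for v in range(v0,v1) if m[v].sum()>=4]
    print('mid',np.mean([(X[v][m[v]].max()+X[v][m[v]].min())/2 for v in rows]))
    return 
fin(148,170,258,276); fin(165,195,316,334)
for u,v in((266.1,160),(325.6,178)):
    q=ray(u,v,.055,ci); h=np.deg2rad(13.2); print(q, (q[0]*np.cos(h)+q[1]*np.sin(h))*1000,(-q[0]*np.sin(h)+q[1]*np.cos(h))*1000)
# handle y coverage & x
m=(Z>91)&(Z<105)&(abs(W[...,0]-.59)<.04)&(abs(W[...,1]+.045)<.04)
print('handle',X[m].min(),X[m].max(),Y[m].min(),Y[m].max())
t=pose()[0];print('tcp',(t[0]*np.cos(h)+t[1]*np.sin(h))*1000,(-t[0]*np.sin(h)+t[1]*np.cos(h))*1000)
# rail yaw: edge of rail z~34
E
```

```text
85 x 553.4347508227615 551.4952253712296 555.3623656592142 y -138.78373722990565 -123.77566569564242 per-row extents 3.7451676443093436
mid 553.439189692486
120 x 609.9010675872291 607.361358471507 612.5563855331551 y -161.7252805942447 -142.2029014510257 per-row extents 4.479009033202347
mid 609.9149281232175
[ 0.56906618 -0.00221623  0.055     ] 553.5247455005243 -132.10443113883022
[ 0.62791498 -0.00561025  0.055     ] 610.043669997504 -148.8469563785178
handle 558.7362733662007 571.9113948797735 -201.61722048854986 -158.25696443701054
tcp 565.4243882432856 -177.73359843520674
```

The gap from mark to pointer is about 56.5 mm, which is inside the stated 45–80 mm. The handle centre agrees with the TCP. Descending and gripping.

Call:
{"api": "move_arm", "payload": {
  "moves": [
    [2, 40, 0, 0, 0, 0],
    [2, 80, 0, 0, 0, 0],
    [2, 112, 0, 0, 0, 0],
    [2, 133, 0, 0, 0, 0],
    [2, 133, 0, 0, 0, 0],
    [2, 133, 0, 0, 0, 0],
    [2, 133, 0, 0, 0, 0]
  ]
}}

```text
time_s: 12.3
tool_pos: [0.5929, -0.0468, 0.0693]
tool_rot: [-89.9, -0.0, -76.7]
force: [-0.2, 0.6, 0.6]
grip_width: 0.0502
```

Call:
{"api": "move_arm", "payload": {
  "moves": [
    [0, 0, 0, 0, 0, 0],
    [0, 0, 0, 0, 0, 0],
    [0, 0, 0, 0, 0, 0],
    [0, 0, 0, 0, 0, 0],
    [0, 0, 0, 0, 0, 0],
    [0, 0, 0, 0, 0, 0],
    [0, 0, 0, 0, 0, 0],
    [0, 0, 0, 0, 0, 0],
    [0, 0, 0, 0, 0, 0]
  ],
  "claw": 5,
  "newtons": 50
}}

```text
time_s: 13.05
tool_pos: [0.5917, -0.0467, 0.0677]
tool_rot: [-90.0, 0.0, -76.7]
force: [-0.1, 0.1, 2.0]
grip_width: 0.0136
```

Call:
{"api": "move_arm", "payload": {
  "moves": [
    [0, 0, -3, 0, 0, 0],
    [0, 0, -7, 0, 0, 0],
    [0, 0, -12, 0, 0, 0],
    [0, 0, -18, 0, 0, 0],
    [0, 0, -24, 0, 0, 0],
    [0, 0, -30, 0, 0, 0],
    [0, 0, -36, 0, 0, 0],
    [0, 0, -42, 0, 0, 0],
    [0, 0, -47, 0, 0, 0],
    [0, 0, -50, 0, 0, 0],
    [0, 0, -50, 0, 0, 0],
    [0, 0, -50, 0, 0, 0],
    [0, 0, -50, 0, 0, 0]
  ]
}}

```text
time_s: 14.13
tool_pos: [0.545, -0.0578, 0.0677]
tool_rot: [-89.7, -0.1, -76.7]
force: [7.9, 1.0, -6.2]
grip_width: 0.0136
```

```bash
python3 - <<'E'
from meas import *
p,d,ci,W,X,Y=meas('w5.png')
Z=W[...,2]*1000
cv2.imwrite('pics/w5z.png',cv2.resize(p[100:260,180:400,::-1],None,fx=3.6,fy=3.6,interpolation=cv2.INTER_NEAREST))
h=np.deg2rad(13.2)
t=pose()[0];print('tcp',(t[0]*np.cos(h)+t[1]*np.sin(h))*1000,(-t[0]*np.sin(h)+t[1]*np.cos(h))*1000)
q=ci; 
for P in ((553.5,-125),(553.5,-139),(559.8,-142)):
    w=np.array([P[0]*np.cos(h)-P[1]*np.sin(h),P[0]*np.sin(h)+P[1]*np.cos(h),55])/1000
    print(P,proj(w,ci))
E
```

```text
tcp 517.4661915340031 -180.70706616670395
(553.5, -125) [[348.98587368 161.41315752]]
(553.5, -139) [[347.42233496 188.08963919]]
(559.8, -142) [[358.8776685  193.67079812]]
```

View pics/w5.png

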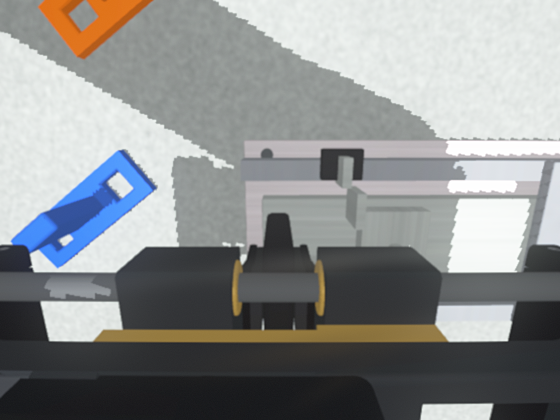

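The wrist view shows the mark fin at about (346,170) and the pointer at (356,205). Both are visible, and the pointer still has a few mm to go.

```bash
cat >> meas.py <<'E'
def fins(fn,mb,pb,yaw=13.2):
    h=np.deg2rad(yaw)
    p,d,ci,W,X,Y=meas(fn,yaw=yaw); Z=W[...,2]*1000
    for (v0,v1,u0,u1) in (mb,pb):
        out=[]
        for v in range(v0,v1):
            c=[u for u in range(u0,u1) if 52<Z[v,u]<59]
            if len(c)<4: continue
            a=ray(min(c)-.5,v,.055,ci);b=ray(max(c)+.5,v,.055,ci)
            f=lambda q:(q[0]*np.cos(h)+q[1]*np.sin(h))*1000
            g=lambda q:(-q[0]*np.sin(h)+q[1]*np.cos(h))*1000
            out.append((v,min(c),max(c),f(a),f(b),(f(a)+f(b))/2,g(a)))
        out=np.array(out); print(out.round(1)); print('median mid',np.median(out[:,5]),'width',np.median(out[:,4]-out[:,3]))
    cv2.imwrite('pics/z_'+fn,cv2.resize(p[140:240,310:400,::-1],None,fx=6,fy=6,interpolation=cv2.INTER_NEAREST))
E
python3 - <<'E'
from meas import *
fins('w6.png',(150,195,328,362),(180,235,335,380))
E
```

```text
[[ 158.   342.   352.   549.5  555.3  552.4 -123.3]
 [ 159.   342.   352.   549.6  555.3  552.4 -123.8]
 [ 160.   343.   352.   550.1  555.3  552.7 -124.3]
 [ 161.   342.   352.   549.6  555.3  552.5 -124.8]
 [ 162.   342.   352.   549.7  555.4  552.5 -125.3]
 [ 163.   342.   352.   549.7  555.4  552.5 -125.8]
 [ 164.   342.   352.   549.7  555.4  552.6 -126.3]
 [ 165.   342.   352.   549.7  555.5  552.6 -126.9]
 [ 166.   342.   352.   549.8  555.5  552.6 -127.4]
 [ 167.   342.   352.   549.8  555.5  552.7 -127.9]
 [ 168.   342.   351.   549.8  555.   552.4 -128.4]
 [ 169.   342.   351.   549.8  555.1  552.5 -128.9]
 [ 170.   341.   351.   549.3  555.1  552.2 -129.4]
 [ 171.   341.   351.   549.4  555.1  552.3 -130. ]
 [ 172.   342.   351.   549.9  555.2  552.6 -130.5]
 [ 173.   342.   351.   550.   555.2  552.6 -131. ]
 [ 174.   341.   351.   549.5  555.2  552.3 -131.5]
 [ 175.   342.   351.   550.   555.3  552.6 -132.1]
 [ 176.   341.   351.   549.5  555.3  552.4 -132.6]
 [ 177.   341.   351.   549.5  555.3  552.4 -133.1]
 [ 178.   342.   351.   550.1  555.4  552.7 -133.6]
 [ 179. 
[... 2415 characters left out ...]
  563.8  560.8 -154.9]
 [ 218.   354.   364.   557.8  563.8  560.8 -155.4]
 [ 219.   355.   364.   558.4  563.9  561.1 -156. ]
 [ 220.   355.   364.   558.4  563.9  561.2 -156.6]
 [ 221.   354.   364.   557.9  563.9  560.9 -157.1]
 [ 222.   354.   364.   558.   564.   561.  -157.7]
 [ 223.   354.   364.   558.   564.   561.  -158.3]
 [ 224.   354.   364.   558.   564.1  561.1 -158.8]
 [ 225.   354.   363.   558.1  563.6  560.8 -159.4]
 [ 226.   354.   363.   558.1  563.6  560.9 -160. ]
 [ 227.   354.   363.   558.1  563.6  560.9 -160.6]
 [ 228.   354.   363.   558.2  563.7  560.9 -161.1]
 [ 229.   354.   363.   558.2  563.7  561.  -161.7]]
median mid 560.900031806745 width 5.8215963123475944
```

View pics/z_w6.png

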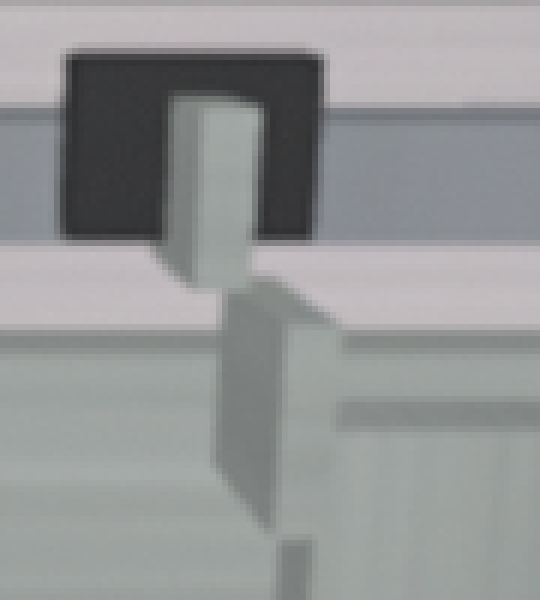

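Call:
{"api": "move_arm", "payload": {
  "moves": [
    [0, 0, -3, 0, 0, 0],
    [0, 0, -6, 0, 0, 0],
    [0, 0, -8.5, 0, 0, 0],
    [0, 0, -8.5, 0, 0, 0],
    [0, 0, -8.5, 0, 0, 0],
    [0, 0, -8.5, 0, 0, 0]
  ]
}}

```text
time_s: 14.73
tool_pos: [0.5369, -0.0597, 0.0677]
tool_rot: [-89.7, -0.1, -76.7]
force: [9.4, 0.7, -6.7]
grip_width: 0.0138
```

```bash
python3 - <<'E' | grep -A0 -E "median|^ .(170|200|210|215|180)"
from meas import *
fins('w7.png',(150,188,340,390),(200,230,340,395))
E
```

```text
median mid 552.4631715588689 width 5.778349077162261
--
median mid 552.6335066109044 width 5.9354880822986615
```

View pics/z_w7.png

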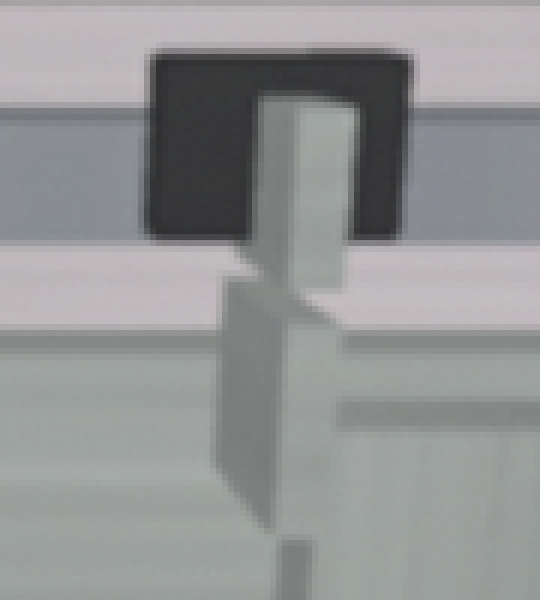

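The two fin tops are in line, 0.2 mm apart by measurement. Next I check that this holds over time, and look at the overall scene.

Call:
{"api": "move_arm", "payload": {
  "moves": [
    [0, 0, 0, 0, 0, 0],
    [0, 0, 0, 0, 0, 0],
    [0, 0, 0, 0, 0, 0],
    [0, 0, 0, 0, 0, 0],
    [0, 0, 0, 0, 0, 0],
    [0, 0, 0, 0, 0, 0],
    [0, 0, 0, 0, 0, 0],
    [0, 0, 0, 0, 0, 0],
    [0, 0, 0, 0, 0, 0],
    [0, 0, 0, 0, 0, 0],
    [0, 0, 0, 0, 0, 0],
    [0, 0, 0, 0, 0, 0]
  ]
}}

```text
time_s: 15.78
tool_pos: [0.537, -0.0597, 0.0677]
tool_rot: [-89.7, -0.1, -76.7]
force: [8.9, 0.5, -6.6]
grip_width: 0.0134
```

```bash
python3 - <<'E' | grep -E "median|f "
from meas import *
fins('w8.png',(150,188,340,390),(200,230,340,395))
print('f ',env.get_obs()['force'],env.get_obs()['grip_width'])
p,d,ci=snap('side','s8.png')
a=cv2.resize(p[150:350,160:380,::-1],None,fx=3,fy=3,interpolation=cv2.INTER_CUBIC);cv2.imwrite('pics/s8z.png',a)
E
```

```text
median mid 552.4393023715343 width 5.771197091315969
median mid 552.6238424900962 width 5.937948104128736
f  [ 9.62603239  0.60675141 -6.6027828 ] 0.013820038452400384
```

View pics/s8z.png

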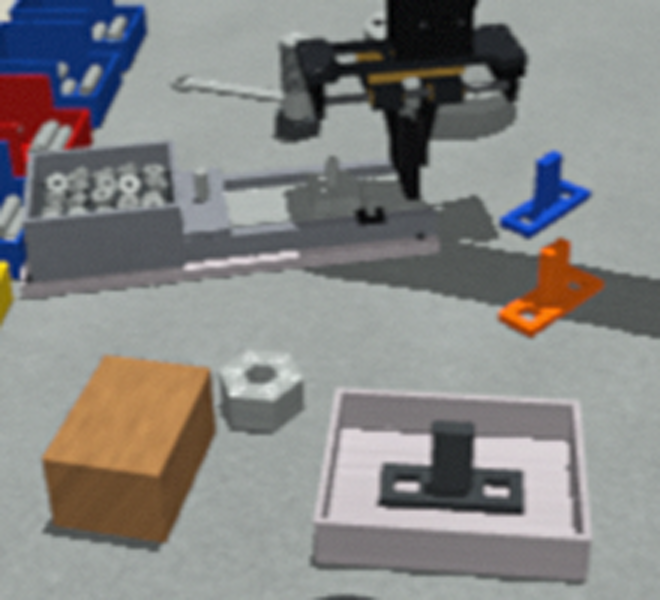

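The keeper lies flat in the tray, the shutter is held open and steady, and nothing else has moved. Handing in.

```bash
python3 -c "
from cell import job
print(job.sign_off())"
```

```text
the job is handed in; nothing more can be done
None
```

The job is done and handed in at about 16 s. The keeper is in the tray, and the shutter is held open with its pointer level with the marker.

- **Keeper:** I lifted it straight up off both posts and laid it flat in the middle of the tray. A depth check after release put the grip's top at about 62 mm, as it should be with the keeper resting on the tray floor.
- **Shutter:** I gripped the handle across its 14 mm at 50 N and pulled it out about 56 mm. That agrees with the 56.5 mm gap I measured beforehand.
- **Alignment:** The last wrist-camera check put pointer and mark within about 0.2 mm of each other. This was unchanged over the second I waited, with the wrist showing about 9 N of spring pull and no slip.
- **Bystanders:** The last side view showed the things it covers where they had been; the cap, most of the bowl and the flange were out of that view or hidden by the gripper. I did not measure any of their positions again.

None of the checks failed or disagreed.

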